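Press the sample carrier down and slide it home under the leaf spring

ROBOT

A 7-joint arm with a two-finger parallel gripper is mounted at the origin on a cart in front of the work surface, level with it; the furniture and walls round the work are solid. World frame = base frame: x ahead of the robot, y to its left, z up, the work surface at z = 0. Lengths are in m, angles in rad, forces in N, time in s.
With the tool pointing down it reaches from about 0.4 to 0.85 m from the base axis. Payload 4.5 kg.
Tool frame: the origin (TCP) lies at the very end of the fingers, on their centre line; the grasp point (between the pads) lies 19 mm behind it (r.pinch_z is the distance from the TCP to the grasp point, in m); z points along the fingers, y is the line along which they close (so a half turn about z gives the same grasp; the last joint's range is limited). The gripper opens to 88 mm and grips with 3 to 60 N. Pads are 18 mm wide; open, the fingers measure 123 mm over their backs; the gripper's body (75 mm by 187 mm) begins 45 mm behind the grasp point.
Start: joints at [-1.303, 0.689, -0.195, 1.565, 0.157, 0.902, -0.215], TCP at [0.145, 0.608, 0.208] pointing down, gripper open.
Joint ranges: [-3.01, 3.01], [-0.46, 2.08], [-1.47, 1.51], [0.13, 2.56], [-1, 4.14], [0.04, 2.09], [-2.66, 2.66]. Speed limits (rad/s): [2.57, 2.57, 3.14, 3.14, 3.14, 3.14, 3.14].

INTERFACE

Orientations are given as a unit quaternion [x, y, z, w].
In Python, from plant import r, cams gives the robot as it stands.
- The arm moves only by the shell command python3 -m pendant 'ROWS' [FORCE]. ROWS is JSON, a list of rows, each a list of 3 entries, a list of its own where there are three numbers: the closure, from -1 (fully open) to 1 (shut), then the shift along the tool's x, y, z in mm, then the turn, a rotation vector about the tool's x, y, z in degrees. A call has 1 to 8 rows; each row shifts and turns the commanded pose from where the row before left it, along the tool's axes as they then stand; what a row does not reach is not made up. A row lasts 1/8 s, in which the tool goes at most 62.5 mm and 10.7 degrees, less where a joint would pass 70% of its speed; a pose out of reach is approached as far as the arm can. A call with a gripper value outside its range is refused whole. The fingers move at their own pace and stop on an object; FORCE is the grip in N (left out, the last holds). Time passes only in rows, so rows that do not move let the fingers close. It gives the time, the measured TCP pose, the force, the opening and the grip force at its end, in the units of the state.
- r.get_state(): the state, without advancing time (a new reading comes with each control period).
- cams.snapshot(name): name is "scene" or "top"; returns a dict with "img" (480x640x3 uint8, red, green, blue), "camera_matrix" (3x3 intrinsics, pixels), "camera_from_world" (4x4, takes a point from world to camera coordinates). Camera axes: x right, y up, looking along -z (the intrinsics and any distortion apply to the point x, -y, -z); pixel columns grow to the right and rows downward; lengths in m; the calibration is good to about 2 mm. A picture is of the moment at which its call begins. There is no depth.
- r.finish_job(): hands the job in; it is judged then, once.
The state is a dict: "clock": time; "q": joint angles; "qd": joint speeds; "joint_torque": joint torques, N m; "tool_pos": TCP position; "eef_rot": TCP orientation; "contact_force": force on the tool from outside, world axes, zero at the start; "moment": the same for the moment, N m; "opening": opening from 0.0 (shut) to 1.0 (fully open); "finger_force": force on a finger pad.
Only numpy, scipy, OpenCV 4.12 (cv2) and the standard library are available. Lean on these libraries where they do the work, as an engineer would, in place of code of your own. Each camera call takes 0.05 s, during which the arm holds its last target. There are 200 camera calls.

TASK

Load the sample carrier into its spring bay: with the fingertips press hard on its thumb rest so that its deck sinks below the lip of the leaf spring, and while pressing slide it forward under the spring until it is fully home against the end stop, then let go so that the spring holds it. Only press and push the carrier, never lift it; do not touch the leaf spring, and leave the vial, the brass coupling and the thumb nut where they stand.

Things in the scene. Friction and masses are not known exactly. Their poses are not given: they have to be found in the camera images.
- bay: Fixed aluminium channel, 203 mm long (x -105 to +98), 74 mm wide. Origin: on the worktop, mid-width; x is the loading direction, toward the bridge; z up. Side walls 8 mm thick, 36 mm high, inner width 58 mm. A bridge block (x +70 to +98, up to 53 mm high) closes the far end; its face at x = +70 is the end stop. A wall 26 mm high closes the entry end at x = -98.
- carrier: Loose dark steel carrier, 100 mm (x) by 56 mm (y), 120 to 210 g, on the sprung bed in the channel. Origin: centre of its underside; x forward as the bay's. x -50 to -8: thumb rest, 12 mm thick; x -8 to +50: raised deck, 18 mm thick; fingertips push the 6 mm step at x = -8. Unpressed, its underside is 22 mm above the worktop. Origin in the bay's frame: x -45 to -30 at the start, +20 when home.
- thumb_rest (a point): Centre of the ribbed top surface of the carrier's thumb rest, 21 mm behind the step; 34 mm above the worktop unpressed.
- bed (a joint): The white plastic floor of the channel under the carrier, on springs: 0 = up, 0.010 = fully down (m). It begins to sink at about 3 N of push on the carrier and takes about 12 N at the bottom. The deck clears the lip at 5 mm of sinking; 6 to 9 mm is best for sliding.
- leaf: Forked steel leaf spring, 50 mm wide; origin on its hinge at the bridge (bay x = +77, 46 mm above the worktop). Its two tongues slope down to a rolled lip, 6 mm thick, centred at bay x = +38, underside 35 mm above the worktop. It yields upward only, about 2 mm at 8 N. A deck not pressed down (top at 40 mm) runs against the lip and stops; when home, about 32 mm of deck lie under the spring.
- vial_a: Bystander: closed glass vial, 22 mm across, 45 mm high, standing beside the channel; origin at the centre of its underside.
- brass_coupling: Bystander: stepped round brass coupling, 22 mm across, 25 mm high, beside the channel; origin at the centre of its underside.
- thumb_nut: Bystander: round knurled thumb nut, 26 mm across, 17 mm high, beside the channel on the robot's side; origin at the centre of its underside.
Not all that is in view belongs to the job. There is more than one size of the carrier; the one meant has the size given above.

How it is judged:
On the way:
1. the carrier is being pressed down by the fingers as its front end passes under the lip of the leaf spring (contact force between the fingers and carrier above 3 N and value of joint bed above 0.004 m and x of carrier in the frame of bay between -0.01 and 0.016 m), for 0.05 s.
At the end, for the whole second after the job is handed in: The carrier stands home within 3.5 mm of the end stop, level (within 0.05 rad), held down by the leaf spring (more than 1 N between them), and at rest (x of carrier in the frame of bay above 0.0165 m and contact force between leaf and carrier above 1 N and angle between carrier's own z axis and vertical below 0.05 rad and z of carrier in the frame of bay below 0.022 m and linear speed of carrier below 0.01 m/s); the robot touches nothing.
It fails at once if the carrier is lifted more than 5 mm off the raised bed, or tipped (z of carrier in the frame of bay above 0.027 m or angle between carrier's own z axis and vertical above 0.2 rad).
It fails at once if the robot touches the leaf spring (contact force between any of the fingers, the arm and leaf above 1 N).
It fails at once if a bystander is moved more than 15 mm (distance of any of vial_a, brass_coupling, thumb_nut from where it was at the start of the episode above 0.015 m).
It also fails if it takes over 38 s, if anything falls off the work surface, if the arm or the gripper's body presses on something with over 40 N, if the wrist force passes 120 N, or if a joint passes its speed limit or range.

## Working session

There is one attempt and no reset: what is moved stays moved. The work goes in short steps, Python scripts to look and compute and a shell command to move; the robot and the scene stay as the last step left them, time stands still between calls to the robot, and variables do not carry over. Pictures are saved under pics/ and viewed, at most 10 in all, crops included, and the job is handed in when it is done.

```bash
mkdir -p pics; python3 - <<'E'
from plant import r,cams
import cv2,numpy as np,pickle
d={}
for n in("scene","top"):
    s=cams.snapshot(n);d[n]=s;cv2.imwrite(f"pics/{n}0.png",s["img"][...,::-1])
    print(n,s["camera_matrix"].round(1).tolist(),s["camera_from_world"].round(4).tolist(),[k for k in s])
pickle.dump(d,open("d0.pkl","wb"))
s=r.get_state();print(s["clock"],s["tool_pos"],s["eef_rot"],s["opening"],s["contact_force"])
E
```

```text
scene [[491.8, 0.0, 319.8], [0.0, 491.8, 235.6], [0.0, 0.0, 1.0]] [[0.7464, -0.6654, 0.0136, -0.3465], [0.3746, 0.4369, 0.8178, -0.24], [-0.5501, -0.6053, 0.5754, -0.5907], [0.0, 0.0, 0.0, 1.0]] ['img', 'camera_matrix', 'camera_from_world']
top [[497.3, 0.0, 316.0], [0.0, 497.3, 244.3], [0.0, 0.0, 1.0]] [[0.0052, -0.9997, 0.0245, 0.0431], [0.985, 0.0094, 0.1721, -0.473], [-0.1723, 0.0233, 0.9848, -0.828], [0.0, 0.0, 0.0, 1.0]] ['img', 'camera_matrix', 'camera_from_world']
0.1 [0.14474718 0.60739291 0.2072105 ] [ 1.16621862e-01  9.93176067e-01 -8.00649197e-04 -1.18891656e-05] 1.0034594782024826 [0.92992345 0.26448952 0.33802855]
```

View pics/scene0.png

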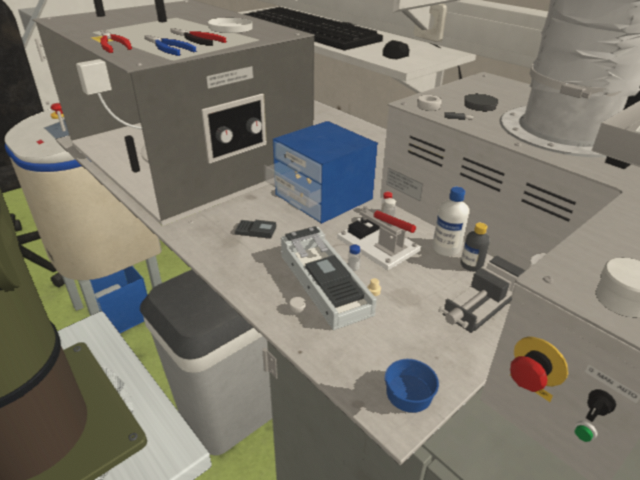

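View pics/top0.png

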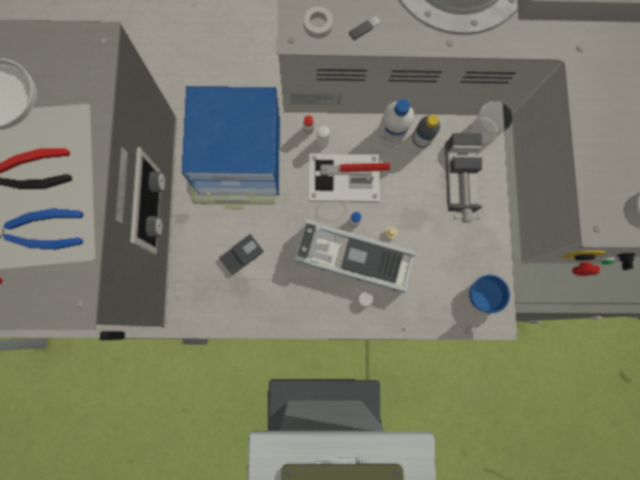

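The scene view shows the channel with the dark carrier at about (335,283). The bridge is at (300,240), up-left. In the top view the bay runs from its bridge at (307,240) to its entry at (405,277), with the carrier at about (372,260). Candidates for the carrier:
- Dark piece in the bay, top (372,260).
- Smaller loose one, top (242,254).
- Black block on the white fixture, top (325,175).

The description puts the carrier in the bay, so I choose that one and check it in a crop.

```bash
python3 - <<'E'
import pickle,cv2,numpy as np
d=pickle.load(open("d0.pkl","rb"))
a=d["top"]["img"][205:315,285:425,::-1];b=d["scene"]["img"][215:335,265:395,::-1]
a=cv2.resize(a,(560,440),interpolation=cv2.INTER_CUBIC)
cv2.imwrite("pics/c1.png",a)
E
```

```text
(no output)
```

View pics/c1.png

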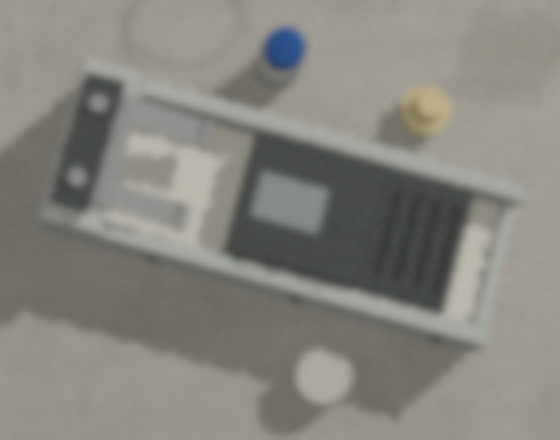

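The crop shows the dark carrier in the channel: deck front edge at crop (258,135)-(230,250), rear edge at (470,190)-(442,308), ribs at (390-450). Bridge is left and the entry wall right. Blue-capped vial and brass sit on the far side, the nut on the near side.

```bash
cat > h.py <<'E'
import numpy as np
def ray(s,u,v,z):
    K=s["camera_matrix"];T=s["camera_from_world"];R=T[:3,:3];c=-R.T@T[:3,3]
    d=np.linalg.inv(K)@[u,v,1];d=R.T@(d*[1,-1,-1]);return c+d*(z-c[2])/d[2]
E
python3 - <<'E'
import pickle,numpy as np
from h import ray
d=pickle.load(open("d0.pkl","rb"));s=d["top"]
P=lambda u,v,z:ray(s,285+u/4-.375,205+v/4-.375,z)[:2]*1000
pts=dict(eF=(520,190,.036),eN=(487,347,.036),bF=(90,65,.053),bN=(43,215,.053),
 dF=(258,135,.04),dN=(230,250,.04),rF=(470,190,.034),rN=(442,308,.034))
Q={k:P(*v) for k,v in pts.items()}
for k,v in Q.items():print(k,v.round(1))
L=lambda a,b:np.linalg.norm(Q[a]-Q[b]).round(1)
print("lenF",L('eF','bF'),"lenN",L('eN','bN'),"w",L('eF','eN'),L('bF','bN'),"carr",L('dF','rF'),L('dN','rN'),L('dF','dN'))
for a,b in(('eF','bF'),('eN','bN'),('rF','dF'),('rN','dN')):
    v=Q[b]-Q[a];print(a,np.degrees(np.arctan2(v[1],v[0])).round(1))
e=(Q['eF']+Q['eN'])/2;b=(Q['bF']+Q['bN'])/2;x=(b-e)/np.linalg.norm(b-e);y=np.array([-x[1],x[0]])
o=(e+105*x+b-98*x)/2;print("origin",o,"x",x,np.degrees(np.arctan2(x[1],x[0])))
for k in Q:print(k,((Q[k]-o)@x).round(1),((Q[k]-o)@y).round(1))
for n,uv in dict(vial=(285,48,.045),brass=(427,108,.02),nut=(323,376,.017)).items():
    p=P(*uv);print(n,p.round(0),((p-o)@x).round(0),((p-o)@y).round(0))
E
```

```text
eF [ 461.2 -127.2]
eN [ 392.1 -110.8]
bF [511.6  62.4]
bN [445.7  82. ]
dF [483.9 -11.6]
dN [433.    0.9]
rF [ 461.3 -105.5]
rN [409.1 -92. ]
lenF 196.2 lenN 200.1 w 71.0 68.7 carr 96.7 95.9 52.4
eF 75.1
eN 74.4
rF 76.5
rN 75.6
origin [453.57077013 -20.05011272] x [0.26263726 0.96489464] 74.77339450867768
eF -101.4 -35.5
eN -103.8 35.5
bF 94.8 -34.3
bN 96.4 34.3
dF 16.1 -27.0
dN 14.8 25.4
rF -80.5 -29.9
rN -81.1 24.0
vial [522. -23.] 15.0 -67.0
brass [501. -90.] -55.0 -64.0
nut [380. -42.] -40.0 65.0
```

The sizes fit (carrier 96x53 against 100x56, bay about 200x71). The carrier is at bay x of about -32 and the bay yaw is 75°. The tall grey box lies near the approach path, so I'll locate its front edge and height first.

```bash
python3 - <<'E'
import pickle,numpy as np
from h import ray
d=pickle.load(open("d0.pkl","rb"));s=d["top"];c=d["scene"]
for n,u,v in(("right-front foot",165,325),("right-back foot",175,120)):print(n,ray(s,u,v,0).round(3))
print("scene foot",ray(c,164,222,0).round(3))
for z in(.2,.25,.3,.35):print(z,"topcam",ray(s,98,330,z).round(3),ray(s,120,24,z).round(3),"scene",ray(c,130,70,z).round(3))
print("blue box",[ray(s,u,v,.12).round(3)[:2].tolist() for u,v in((185,88),(190,195),(279,195))])
E
```

```text
right-front foot [0.333 0.311 0.   ]
right-back foot [0.717 0.315 0.   ]
scene foot [0.338 0.321 0.   ]
0.2 topcam [0.323 0.347 0.2  ] [0.783 0.351 0.2  ] scene [0.457 0.644 0.2  ]
0.25 topcam [0.323 0.327 0.25 ] [0.75 0.33 0.25] scene [0.394 0.479 0.25 ]
0.3 topcam [0.323 0.307 0.3  ] [0.717 0.31  0.3  ] scene [0.33  0.313 0.3  ]
0.35 topcam [0.323 0.287 0.35 ] [0.684 0.29  0.35 ] scene [0.266 0.148 0.35 ]
blue box [[0.721, 0.268], [0.537, 0.251], [0.539, 0.108]]
```

```bash
python3 -m pendant '[[1,[0,0,-50],[0,0,0]],[1,[0,0,-50],[0,0,0]],[1,[0,0,-50],[0,0,0]],[1,[-36,-36,0],[0,0,0]],[1,[-36,-36,0],[0,0,0]],[1,[-36,-36,0],[0,0,0]]]' 20; python3 -c "
from plant import r
print(r.get_state()['q'].round(2))"
```

```text
clock: 0.85
tool_pos: [0.2255, 0.4762, 0.3576]
eef_rot: [0.117, 0.993, -0.0, 0.0]
contact_force: [0.4, -0.3, -0.3]
opening: 0.342
finger_force: 0.0
[-1.08  0.4  -0.21  1.63  0.09  1.12  0.02]
```

```bash
python3 -m pendant '[[1,[-36,-36,0],[0,0,0]],[1,[-36,-36,0],[0,0,0]],[1,[-36,-36,0],[0,0,0]],[1,[-36,-36,0],[0,0,0]],[1,[-24,-42,0],[0,0,0]],[1,[-24,-42,0],[0,0,0]],[1,[-24,-42,0],[0,0,0]],[1,[-24,-42,0],[0,0,0]]]' 20; python3 -c "
from plant import r
print(r.get_state()['q'].round(2))"
```

```text
clock: 1.85
tool_pos: [0.386, 0.1172, 0.3578]
eef_rot: [0.117, 0.993, -0.0, -0.0]
contact_force: [0.3, 0.7, 0.2]
opening: 0.003
finger_force: 0.0
[-0.35  0.2  -0.07  1.94  0.02  1.01  0.91]
```

```bash
python3 -m pendant '[[1,[-24,-43,0],[0,0,0]],[1,[-24,-43,0],[0,0,0]],[1,[-24,-43,0],[0,0,0]],[1,[-24,-42,0],[0,0,0]],[1,[0,0,0],[0,0,-9.8]],[1,[0,0,0],[0,0,-9.8]],[1,[0,0,0],[0,0,-9.8]],[1,[0,0,0],[0,0,-9.8]]]' 20;python3 -m pendant '[[1,[0,0,40],[0,0,-9.8]],[1,[0,0,40],[0,0,-9.8]],[1,[0,0,40],[0,0,-9.8]],[1,[0,0,40],[0,0,-9.8]],[1,[0,0,40],[0,0,-9.8]],[1,[0,0,40],[0,0,0]],[1,[0,0,20],[0,0,0]],[1,[0,0,0],[0,0,0]]]' 20; python3 - <<'E'
from plant import r,cams
import cv2,pickle,numpy as np
from scipy.spatial.transform import Rotation as R
s=r.get_state();print(s['q'].round(2),s['tool_pos']);M=R.from_quat(s['eef_rot']).as_matrix();print(np.degrees(np.arctan2(M[1,:2],M[0,:2])),M[:,2])
a=cams.snapshot("top");b=cams.snapshot("scene");pickle.dump(dict(top=a,scene=b),open("d1.pkl","wb"))
im=np.hstack([cv2.resize(a["img"][195:325,285:425],(420,390)),cv2.resize(b["img"][205:335,255:395-15],(375,390))])[...,::-1]
cv2.imwrite("pics/c2.png",im)
E
```

```text
clock: 2.85
tool_pos: [0.4394, -0.0698, 0.3576]
eef_rot: [-0.226, 0.974, 0.0, -0.0]
contact_force: [0.1, -0.0, 0.3]
opening: 0.006
finger_force: 0.0
clock: 3.85
tool_pos: [0.4387, -0.0696, 0.0967]
eef_rot: [-0.608, 0.794, 0.001, -0.001]
contact_force: [0.1, 0.3, 1.0]
opening: 0.007
finger_force: 0.0
[ 0.16  0.68 -0.17  2.19  0.36  0.3   2.55] [ 0.43865056 -0.06961212  0.09669294]
[-105.17195424  164.82788424] [-3.56521307e-03  1.25992266e-04 -9.99993637e-01]
```

View pics/c2.png

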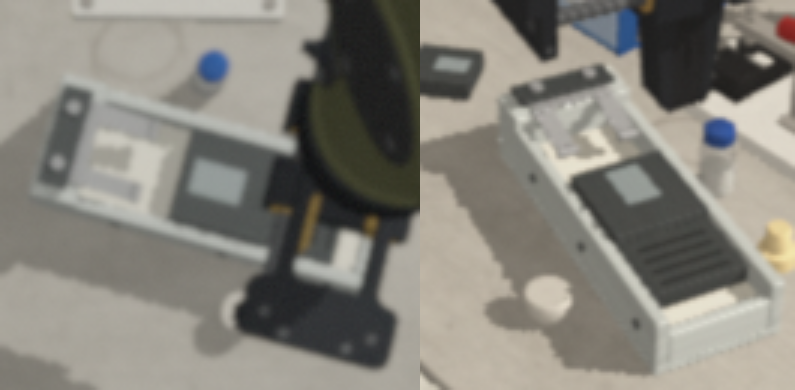

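The top crop shows the gripper over the thumb rest, and in the scene crop the closed fingertip hangs at about (680,100). Joint 7 is at 2.55, close to its limit of 2.66, so I'll turn back half a turn, which gives the same press geometry.

```bash
python3 -m pendant '[[1,[0,0,-20],[0,0,10.6]],[1,[0,0,0],[0,0,10.6]],[1,[0,0,0],[0,0,10.6]],[1,[0,0,0],[0,0,10.6]],[1,[0,0,0],[0,0,10.6]],[1,[0,0,0],[0,0,10.6]],[1,[0,0,0],[0,0,10.6]],[1,[0,0,0],[0,0,10.6]]]' 20;python3 -m pendant '[[1,[0,0,0],[0,0,10.6]],[1,[0,0,0],[0,0,10.6]],[1,[0,0,0],[0,0,10.6]],[1,[0,0,0],[0,0,10.6]],[1,[0,0,0],[0,0,10.6]],[1,[0,0,0],[0,0,10.6]],[1,[0,0,0],[0,0,10.6]],[1,[0,0,0],[0,0,10.6]]]' 20;python3 -m pendant '[[1,[0,0,20],[0,0,10.4]],[1,[0,0,0],[0,0,0]],[1,[0,0,0],[0,0,0]]]' 20; cat > st.py <<'E'
from plant import r
import numpy as np
from scipy.spatial.transform import Rotation as R
s=r.get_state();M=R.from_quat(s['eef_rot']).as_matrix()
o=np.array([453.6,-20.05]);a=np.radians(75.0);x=np.array([np.cos(a),np.sin(a)]);y=np.array([-x[1],x[0]])
p=s['tool_pos'][:2]*1000-o;f=s['contact_force']
print(round(s['clock'],2),"bay x %.1f y %.1f z %.1f"%(p@x,p@y,s['tool_pos'][2]*1000),"F bay x %.1f y %.1f z %.1f"%(f[:2]@x,f[:2]@y,f[2]),"yaw %.1f"%np.degrees(np.arctan2(M[1,0],M[0,0])),"q",s['q'].round(2),M[:,2].round(4))
E
python3 st.py; python3 - <<'E'
from plant import r,cams
import numpy as np,pickle
c=pickle.load(open("d1.pkl","rb"))["scene"]
for p in([.4387,-.0696,.0967],[.4387,-.0696,.034]):
    q=c["camera_from_world"]@[*p,1];u=c["camera_matrix"]@(q[:3]*[1,-1,-1]);print(u[:2]/u[2])
E
```

```text
clock: 4.95
tool_pos: [0.4407, -0.0694, 0.1192]
eef_rot: [0.09, 0.996, 0.001, 0.001]
contact_force: [-0.6, 1.0, -0.1]
opening: 0.007
finger_force: 0.0
clock: 5.95
tool_pos: [0.4408, -0.0691, 0.119]
eef_rot: [0.738, 0.675, 0.002, 0.0]
contact_force: [-0.3, -0.1, -0.4]
opening: 0.006
finger_force: 0.0
clock: 6.32
tool_pos: [0.4403, -0.0696, 0.0987]
eef_rot: [0.794, 0.609, 0.001, 0.0]
contact_force: [-0.7, 0.1, -0.2]
opening: 0.002
finger_force: 0.0
6.33 bay x -51.3 y 0.0 z 98.7 F bay x -0.1 y 0.7 z -0.2 yaw 75.0 q [-0.24  0.74  0.49  2.21 -0.94  0.41  0.77] [ 0.0015  0.001  -1.    ]
[338.94033144 253.69801353]
[337.50012427 285.58487892]
```

```bash
python3 - <<'E'
from plant import r,cams
import cv2,numpy as np
b=cams.snapshot("scene")
im=cv2.resize(b["img"][110:330,230:450],(600,600),interpolation=cv2.INTER_CUBIC)[...,::-1]
cv2.imwrite("pics/c3.png",im)
p=r.get_state()["tool_pos"]
q=b["camera_from_world"]@[*p,1];u=b["camera_matrix"]@(q[:3]*[1,-1,-1]);u=u[:2]/u[2];print((u-[230,110])*600/220)
E
```

```text
[299.53112649 387.80166895]
```

View pics/c3.png

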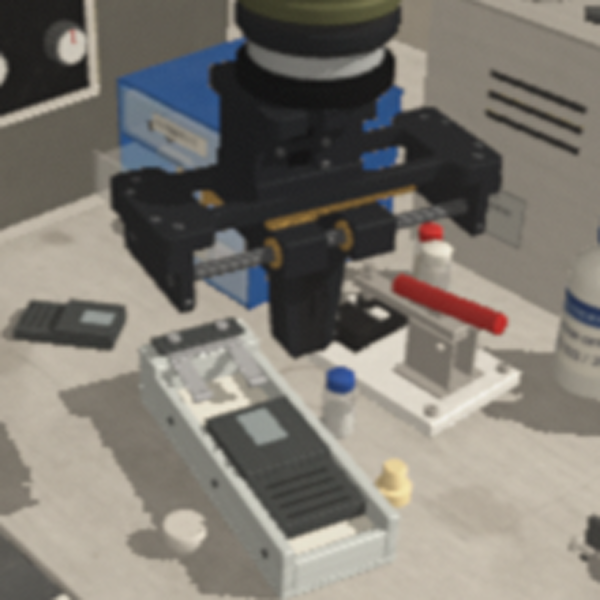

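The scene crop shows the shut fingertip at about (295,355), but the state's TCP projects to (300,388). I'll check the scene calibration on the bay corners before descending.

```bash
python3 - <<'E'
from plant import r,cams
import cv2,numpy as np,pickle
b=pickle.load(open("d0.pkl","rb"))["scene"]
def pj(p):
    q=b["camera_from_world"]@[*p,1];u=b["camera_matrix"]@(q[:3]*[1,-1,-1]);return ((u[:2]/u[2]-[230,110])*600/220).round(0)
for n,p in dict(eF=[.4612,-.1272,.036],eN=[.3921,-.1108,.036],bF=[.5116,.0624,.053],bN=[.4457,.082,.053],vialtop=[.522,-.023,.045],nut=[.380,-.042,.017],rF=[.4613,-.1055,.034]).items():print(n,pj(p))
t=r.get_state()["tool_pos"]
for dz in(0,.01,.02,.03):print(dz,pj(t+[0,0,dz]))
E
```

```text
eF [394. 510.]
eN [283. 552.]
bF [237. 309.]
bN [139. 333.]
vialtop [339. 371.]
nut [184. 522.]
rF [366. 493.]
0 [300. 388.]
0.01 [300. 373.]
0.02 [301. 358.]
0.03 [302. 343.]
```

```bash
python3 -m pendant '[[1,[-4,0,20],[0,0,0]],[1,[0,0,20],[0,0,0]],[1,[0,0,0],[0,0,0]],[1,[0,0,0],[0,0,0]]]' 20; python3 st.py; python3 - <<'E'
from plant import r,cams
import cv2,numpy as np
b=cams.snapshot("scene");a=cams.snapshot("top")
f=lambda i:cv2.resize(i,(400,400),interpolation=cv2.INTER_CUBIC)
im=np.hstack([f(b["img"][215:335,285:405]),f(a["img"][215:315,325:425])])[...,::-1]
cv2.imwrite("pics/c4.png",im)
p=r.get_state()["tool_pos"]
for s,o,k in((b,[285,215],400/120),(a,[325,215],4)):
  for dz in(0,.02):
    q=s["camera_from_world"]@[*(p+[0,0,dz]),1];u=s["camera_matrix"]@(q[:3]*[1,-1,-1]);u=u[:2]/u[2];print((u-o)*k)
print(r.pinch_z)
E
```

```text
clock: 6.88
tool_pos: [0.4392, -0.0738, 0.0587]
eef_rot: [0.794, 0.608, 0.0, 0.0]
contact_force: [0.2, -0.1, 1.1]
opening: 0.007
finger_force: 0.0
6.88 bay x -55.7 y 0.0 z 58.7 F bay x -0.1 y -0.2 z 1.1 yaw 74.8 q [-0.11  0.79  0.29  2.23 -0.97  0.25  0.78] [ 1.1e-03  1.0e-04 -1.0e+00]
[183.84753568 198.5229793 ]
[185.4990879  164.42311904]
[246.69082608 189.85537871]
[254.59925997 183.31284773]
0.0187
```

View pics/c4.png

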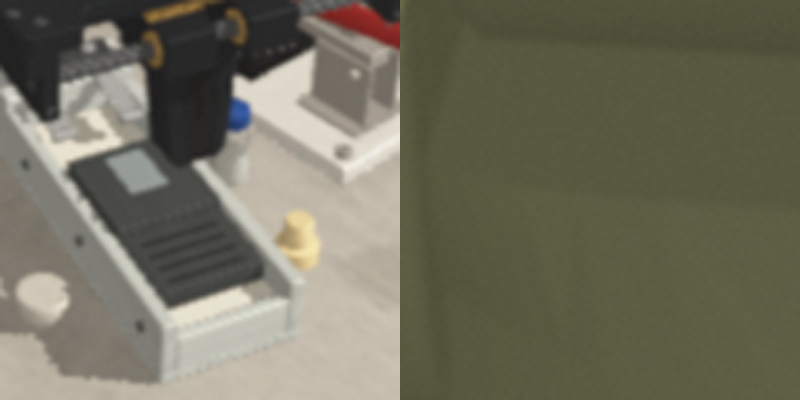

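The scene crop shows the visible fingertip about 20 mm (image-wise) above the projected TCP, so I won't trust z blindly. I'll descend in small steps, watching force and q5.

```bash
python3 -m pendant '[[1,[0,0,8],[0,0,0]],[1,[0,0,7],[0,0,0]],[1,[0,0,0],[0,0,0]]]' 20 >/dev/null; python3 st.py;  python3 -m pendant '[[1,[0,0,4],[0,0,0]],[1,[0,0,0],[0,0,0]]]' 20 >/dev/null; python3 st.py;python3 -m pendant '[[1,[0,0,4],[0,0,0]],[1,[0,0,0],[0,0,0]]]' 20 >/dev/null; python3 st.py
```

```text
7.35 bay x -55.5 y 0.6 z 42.8 F bay x -0.3 y 0.3 z -0.3 yaw 74.8 q [-0.07  0.81  0.21  2.24 -0.97  0.19  0.78] [-4.e-04  4.e-04 -1.e+00]
7.6 bay x -55.6 y 0.6 z 38.8 F bay x -0.5 y 0.1 z -0.6 yaw 74.8 q [-0.05  0.82  0.19  2.24 -0.97  0.17  0.78] [-3.e-04  2.e-04 -1.e+00]
7.85 bay x -55.6 y 0.6 z 34.7 F bay x 0.1 y 0.5 z 0.3 yaw 74.8 q [-0.04  0.83  0.17  2.24 -0.97  0.15  0.78] [-3.e-04  3.e-04 -1.e+00]
```

```bash
for i in 1; do python3 -m pendant '[[1,[0,0,3],[0,0,0]],[1,[0,0,0],[0,0,0]]]' 20 >/dev/null; python3 st.py;  python3 -m pendant '[[1,[0,0,3],[0,0,0]],[1,[0,0,0],[0,0,0]]]' 20 >/dev/null; python3 st.py; done
```

```text
8.1 bay x -55.6 y 0.6 z 31.7 F bay x 0.2 y 0.3 z 0.3 yaw 74.8 q [-0.03  0.83  0.16  2.24 -0.97  0.14  0.78] [-2.e-04  3.e-04 -1.e+00]
8.35 bay x -55.6 y 0.6 z 28.7 F bay x 0.2 y -0.0 z 0.2 yaw 74.8 q [-0.03  0.84  0.15  2.24 -0.97  0.13  0.78] [-2.e-04  3.e-04 -1.e+00]
```

No contact at 28.7 mm where 34 was expected, so there is an offset. I'll look again.

```bash
python3 - <<'E'
from plant import r,cams
import cv2,numpy as np
b=cams.snapshot("scene")
cv2.imwrite("pics/c5.png",cv2.resize(b["img"][215:335,275:395],(600,600),interpolation=cv2.INTER_CUBIC)[...,::-1])
p=r.get_state()["tool_pos"];s=b
for dz in(0,.01,.02):
    q=s["camera_from_world"]@[*(p+[0,0,dz]),1];u=s["camera_matrix"]@(q[:3]*[1,-1,-1]);u=u[:2]/u[2];print((u-[275,215])*5)
E
```

```text
[320.69734081 371.94158559]
[321.86113403 347.68240456]
[323.04256351 323.05559698]
```

View pics/c5.png

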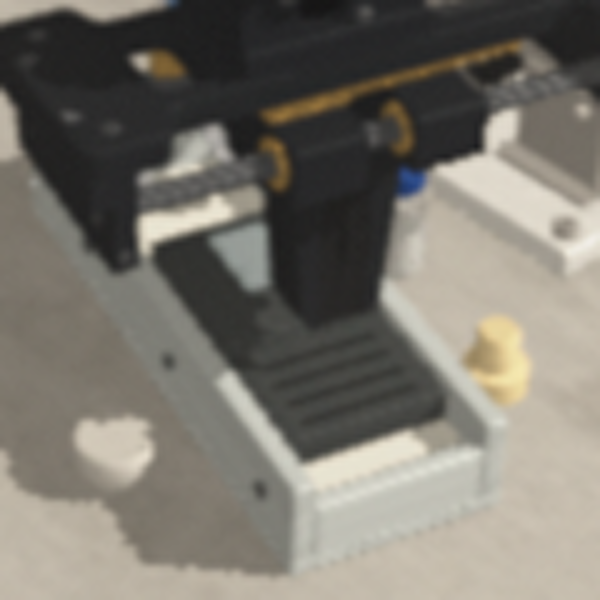

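```bash
python3 - <<'E'
from plant import r,cams
import cv2,numpy as np
from scipy.spatial.transform import Rotation as R
from scipy.optimize import least_squares
s=cams.snapshot("scene");st=r.get_state();p=st["tool_pos"];M=R.from_quat(st["eef_rot"]).as_matrix()
def pj(w):
    q=s["camera_from_world"]@[*w,1];u=s["camera_matrix"]@(q[:3]*[1,-1,-1]);return (u[:2]/u[2]-[275,215])*5
print("M",M.round(2).tolist())
T=lambda x,y,z:p+M@np.array([x,y,z])/1000
for dz in(0,-10,-20):
    print(dz,"tip",[pj(T(x,y,dz)).round(0).tolist() for x,y in((9,-17.5),(-9,-17.5),(-9,17.5))],"body",[pj(T(x,y,dz-64)).round(0).tolist() for x,y in((37.5,-93.5),(-37.5,-93.5),(-37.5,93.5))])
# bay reference check
for z in(.034,.04):
  o=np.array([453.6,-20.05]);a=np.radians(75);x=np.array([np.cos(a),np.sin(a)]);y=np.array([-x[1],x[0]])
  print("carrier z",z,[(bx,by,pj([*((o+bx*x+by*y)/1000),z]).round(0).tolist()) for bx,by in((-82,-28),(-82,28),(-40,-28),(-40,28),(18,28))])
E
```

```text
M [[0.26, 0.97, -0.0], [0.97, -0.26, 0.0], [0.0, -0.0, -1.0]]
0 tip [[258.0, 371.0], [285.0, 406.0], [384.0, 373.0]] body [[-10.0, 223.0], [93.0, 376.0], [660.0, 197.0]]
-10 tip [[259.0, 346.0], [286.0, 381.0], [385.0, 349.0]] body [[-12.0, 196.0], [93.0, 348.0], [664.0, 170.0]]
-20 tip [[259.0, 322.0], [286.0, 356.0], [387.0, 324.0]] body [[-13.0, 169.0], [92.0, 319.0], [668.0, 143.0]]
carrier z 0.034 [(-82, -28, [443.0, 384.0]), (-82, 28, [283.0, 438.0]), (-40, -28, [376.0, 305.0]), (-40, 28, [220.0, 355.0]), (18, 28, [141.0, 251.0])]
carrier z 0.04 [(-82, -28, [445.0, 369.0]), (-82, 28, [284.0, 423.0]), (-40, -28, [377.0, 290.0]), (-40, 28, [221.0, 340.0]), (18, 28, [141.0, 236.0])]
```

```bash
python3 -m pendant '[[1,[0,0,3],[0,0,0]],[1,[0,0,0],[0,0,0]]]' 20 >/dev/null; python3 st.py;  python3 -m pendant '[[1,[0,0,3],[0,0,0]],[1,[0,0,0],[0,0,0]]]' 20 >/dev/null; python3 st.py
```

```text
8.7 bay x -55.6 y 0.6 z 25.7 F bay x 0.5 y 0.1 z -0.4 yaw 74.8 q [-0.02  0.84  0.13  2.24 -0.97  0.12  0.78] [-2.e-04  2.e-04 -1.e+00]
8.95 bay x -55.6 y 0.6 z 22.7 F bay x 0.1 y -0.1 z -0.3 yaw 74.8 q [-0.01  0.85  0.12  2.24 -0.97  0.11  0.78] [-3.e-04  3.e-04 -1.e+00]
```

```bash
python3 -m pendant '[[1,[0,0,3],[0,0,0]],[1,[0,0,0],[0,0,0]]]' 20 >/dev/null; python3 st.py;  python3 -m pendant '[[1,[0,0,2],[0,0,0]],[1,[0,0,0],[0,0,0]]]' 20 >/dev/null; python3 st.py
```

```text
9.2 bay x -55.6 y 0.6 z 19.7 F bay x -0.6 y 0.5 z 0.2 yaw 74.8 q [-0.    0.85  0.11  2.24 -0.97  0.1   0.78] [-3.e-04  3.e-04 -1.e+00]
9.45 bay x -55.6 y 0.6 z 17.8 F bay x -0.5 y 0.5 z 0.3 yaw 74.8 q [ 0.    0.86  0.1   2.24 -0.97  0.09  0.78] [-2.e-04  2.e-04 -1.e+00]
```

```bash
python3 - <<'E'
from plant import r,cams
import cv2
b=cams.snapshot("scene")
cv2.imwrite("pics/c6.png",cv2.resize(b["img"][225:325,285:385],(600,600),interpolation=cv2.INTER_CUBIC)[...,::-1])
E
```

```text
(no output)
```

View pics/c6.png

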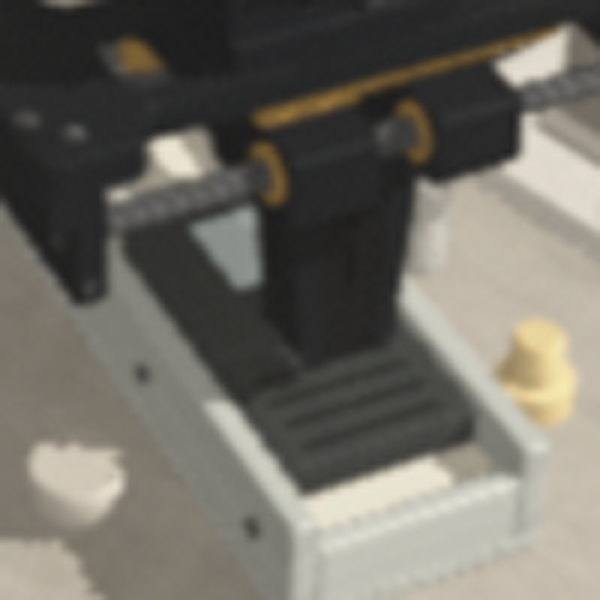

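The fingertip's near corner is at (310,362), just above the front ribs and apparently a few mm up. Continuing down.

```bash
python3 -m pendant '[[1,[0,0,2],[0,0,0]],[1,[0,0,0],[0,0,0]]]' 20 >/dev/null; python3 st.py;  python3 -m pendant '[[1,[0,0,2],[0,0,0]],[1,[0,0,0],[0,0,0]]]' 20 >/dev/null; python3 st.py
```

```text
9.75 bay x -55.6 y 0.5 z 15.8 F bay x -0.4 y -0.4 z 0.2 yaw 74.8 q [ 0.01  0.86  0.09  2.24 -0.97  0.08  0.77] [-1.e-04  2.e-04 -1.e+00]
10.0 bay x -55.6 y 0.5 z 13.8 F bay x -0.9 y -0.1 z -0.1 yaw 74.8 q [ 0.01  0.86  0.08  2.24 -0.98  0.07  0.77] [-1.e-04  2.e-04 -1.e+00]
```

q6 is nearing its limit (0.07 against 0.04). A 5° tilt of the tip toward the robot, about the bay axis, gives margin.

```bash
python3 -m pendant '[[1,[0,0,0],[5,0,0]],[1,[0,0,0],[0,0,0]]]' 20 >/dev/null; python3 st.py;  python3 -m pendant '[[1,[0,0,2],[0,0,0]],[1,[0,0,0],[0,0,0]]]' 20 >/dev/null; python3 st.py
```

```text
10.25 bay x -56.4 y -1.9 z 13.8 F bay x -0.1 y -0.8 z 0.2 yaw 74.9 q [-0.11  0.9   0.31  2.15 -0.93  0.32  0.75] [-0.0811  0.0181 -0.9965]
10.5 bay x -55.2 y 1.8 z 11.7 F bay x -0.0 y 0.8 z -0.6 yaw 74.8 q [-0.1   0.91  0.3   2.16 -0.94  0.31  0.75] [-0.0847  0.0245 -0.9961]
```

```bash
python3 -m pendant '[[1,[0,0,2],[0,0,0]],[1,[0,0,0],[0,0,0]]]' 20 >/dev/null; python3 st.py;  python3 -m pendant '[[1,[0,0,2],[0,0,0]],[1,[0,0,0],[0,0,0]]]' 20 >/dev/null; python3 st.py
```

```text
10.75 bay x -55.6 y 1.1 z 9.8 F bay x 0.9 y 0.2 z 0.1 yaw 74.8 q [-0.1   0.91  0.29  2.16 -0.94  0.31  0.75] [-0.0842  0.0236 -0.9962]
11.0 bay x -55.6 y 1.1 z 7.8 F bay x 1.2 y -0.2 z 0.1 yaw 74.8 q [-0.1   0.91  0.29  2.16 -0.94  0.3   0.75] [-0.0842  0.0231 -0.9962]
```

```bash
python3 - <<'E'
from plant import r,cams
import cv2
b=cams.snapshot("scene")
im=cv2.resize(b["img"][225:325,285:385],(600,600),interpolation=cv2.INTER_CUBIC)
im=cv2.convertScaleAbs(im,alpha=1.6,beta=10)
cv2.imwrite("pics/c7.png",im[...,::-1])
E
```

```text
(no output)
```

View pics/c7.png

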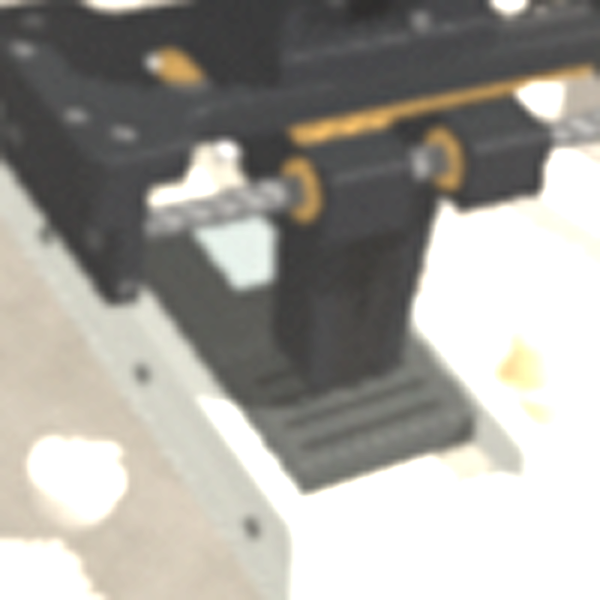

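The tip's near corner is at (312,388), over the ribs. With the real finger width that puts it about 5 mm above the rest. Continuing down by contact.

```bash
python3 -m pendant '[[1,[0,0,2],[0,0,0]],[1,[0,0,0],[0,0,0]]]' 20 >/dev/null; python3 st.py;  python3 -m pendant '[[1,[0,0,2],[0,0,0]],[1,[0,0,0],[0,0,0]]]' 20 >/dev/null; python3 st.py
```

```text
11.3 bay x -55.6 y 1.3 z 5.8 F bay x -0.0 y 0.5 z -0.2 yaw 74.8 q [-0.09  0.91  0.28  2.16 -0.94  0.29  0.75] [-0.0843  0.023  -0.9962]
11.55 bay x -55.5 y 1.2 z 4.0 F bay x -0.4 y 0.6 z 3.4 yaw 74.8 q [-0.09  0.92  0.27  2.16 -0.94  0.29  0.75] [-0.0838  0.023  -0.9962]
```

Contact is at reported z≈4 mm with 3.4 N. Now I'll press to about 9–10 N.

```bash
python3 -m pendant '[[1,[0,0,2],[0,0,0]],[1,[0,0,2],[0,0,0]],[1,[0,0,0],[0,0,0]]]' 20 >/dev/null; python3 st.py;  python3 -m pendant '[[1,[0,0,2],[0,0,0]],[1,[0,0,1],[0,0,0]],[1,[0,0,0],[0,0,0]]]' 20 >/dev/null; python3 st.py
```

```text
11.93 bay x -55.6 y 1.2 z 0.1 F bay x 0.3 y -0.5 z 6.6 yaw 74.8 q [-0.08  0.92  0.26  2.16 -0.94  0.27  0.76] [-0.0831  0.0228 -0.9963]
12.3 bay x -55.5 y 1.2 z -2.6 F bay x -0.5 y 0.3 z 9.3 yaw 74.8 q [-0.07  0.93  0.25  2.16 -0.94  0.26  0.76] [-0.0825  0.0228 -0.9963]
```

```bash
python3 -m pendant '[[1,[3,0,0],[0,0,0]],[1,[3,0,0],[0,0,0]],[1,[3,0,0],[0,0,0]],[1,[3,0,0],[0,0,0]]]' 20 >/dev/null; python3 st.py; python3 -m pendant '[[1,[3,0,0],[0,0,0]],[1,[3,0,0],[0,0,0]],[1,[3,0,0],[0,0,0]],[1,[3,0,0],[0,0,0]]]' 20 >/dev/null; python3 st.py
```

```text
12.8 bay x -45.8 y 1.2 z -2.5 F bay x -3.6 y -0.1 z 9.3 yaw 74.7 q [-0.1   0.93  0.25  2.16 -0.94  0.27  0.73] [-0.0828  0.0194 -0.9964]
13.3 bay x -33.8 y 1.2 z -2.5 F bay x -3.8 y -0.3 z 8.1 yaw 74.7 q [-0.13  0.93  0.26  2.15 -0.95  0.27  0.71] [-0.0829  0.0195 -0.9964]
```

```bash
python3 -m pendant '[[1,[3,0,0.5],[0,0,0]],[1,[3,0,0.5],[0,0,0]],[1,[3,0,0],[0,0,0]],[1,[3,0,0],[0,0,0]]]' 20 >/dev/null; python3 st.py; python3 -m pendant '[[1,[3,0,0],[0,0,0]],[1,[3,0,0],[0,0,0]],[1,[3,0,0],[0,0,0]]]' 20 >/dev/null; python3 st.py; python3 - <<'E'
from plant import r,cams
import cv2
b=cams.snapshot("scene")
im=cv2.resize(b["img"][215:325,275:385],(600,600),interpolation=cv2.INTER_CUBIC)
im=cv2.convertScaleAbs(im,alpha=1.3,beta=10)
cv2.imwrite("pics/c8.png",im[...,::-1])
E
```

```text
13.8 bay x -22.0 y 1.2 z -3.5 F bay x -3.6 y -0.8 z 9.3 yaw 74.7 q [-0.15  0.93  0.26  2.15 -0.95  0.28  0.69] [-0.0827  0.0193 -0.9964]
14.18 bay x -13.0 y 1.1 z -3.5 F bay x -4.7 y -0.8 z 9.7 yaw 74.7 q [-0.17  0.93  0.26  2.14 -0.95  0.28  0.67] [-0.0827  0.0192 -0.9964]
```

```bash
python3 -m pendant '[[1,[3,0,0],[0,0,0]],[1,[2,0,0],[0,0,0]]]' 20 >/dev/null; python3 st.py; python3 -m pendant '[[1,[2,0,0],[0,0,0]],[1,[2,0,0],[0,0,0]]]' 20 >/dev/null; python3 st.py
```

```text
14.47 bay x -7.9 y 1.1 z -3.5 F bay x -4.3 y 0.1 z 9.3 yaw 74.7 q [-0.18  0.93  0.26  2.14 -0.95  0.29  0.66] [-0.0827  0.0194 -0.9964]
14.72 bay x -4.0 y 1.1 z -3.4 F bay x -4.6 y 0.0 z 9.8 yaw 74.7 q [-0.19  0.93  0.27  2.14 -0.95  0.29  0.65] [-0.0826  0.0193 -0.9964]
```

```bash
python3 -m pendant '[[1,[2,0,0],[0,0,0]],[1,[0,0,0],[0,0,0]]]' 20 >/dev/null; python3 st.py
```

```text
14.97 bay x -1.8 y 1.1 z -3.5 F bay x -4.0 y -0.7 z 9.2 yaw 74.7 q [-0.2   0.93  0.27  2.14 -0.95  0.29  0.65] [-0.0827  0.0196 -0.9964]
```

```bash
python3 -m pendant '[[1,[2,0,0],[0,0,0]],[1,[0,0,0],[0,0,0]]]' 20 >/dev/null; python3 st.py; python3 -m pendant '[[1,[2,0,0],[0,0,0]],[1,[0,0,0],[0,0,0]]]' 20 >/dev/null; python3 st.py
```

```text
15.22 bay x -1.1 y 1.1 z -3.5 F bay x -5.9 y -0.6 z 9.6 yaw 74.6 q [-0.2   0.93  0.27  2.14 -0.95  0.29  0.64] [-0.0828  0.0177 -0.9964]
15.47 bay x 0.5 y 1.0 z -3.5 F bay x -6.1 y -0.5 z 9.4 yaw 74.6 q [-0.21  0.93  0.27  2.13 -0.95  0.29  0.64] [-0.0827  0.0172 -0.9964]
```

```bash
python3 -m pendant '[[1,[2,0,0],[0,0,0]],[1,[0,0,0],[0,0,0]]]' 20 >/dev/null; python3 st.py; python3 -m pendant '[[1,[2,0,0],[0,0,0]],[1,[0,0,0],[0,0,0]]]' 20 >/dev/null; python3 st.py
```

```text
15.72 bay x 2.3 y 0.9 z -3.4 F bay x -7.2 y -0.3 z 10.0 yaw 74.6 q [-0.21  0.94  0.27  2.13 -0.95  0.3   0.63] [-0.0826  0.0169 -0.9964]
15.97 bay x 2.4 y 1.0 z -3.4 F bay x -10.8 y 0.4 z 9.1 yaw 74.5 q [-0.21  0.94  0.28  2.13 -0.95  0.3   0.63] [-0.0831  0.0142 -0.9964]
```

It stops hard at finger bay x≈2.4 (expected ≈3). One more push to confirm, then ease off.

```bash
python3 -m pendant '[[1,[3,0,0],[0,0,0]],[1,[0,0,0],[0,0,0]]]' 20 >/dev/null; python3 st.py; python3 -m pendant '[[1,[-2,0,-1],[0,0,0]],[1,[-2,0,-2],[0,0,0]],[1,[0,0,-2],[0,0,0]],[1,[0,0,0],[0,0,0]]]' 20 >/dev/null; python3 st.py
```

```text
16.23 bay x 2.5 y 1.3 z -3.4 F bay x -15.2 y 1.4 z 10.1 yaw 74.4 q [-0.22  0.94  0.28  2.13 -0.95  0.3   0.62] [-0.084   0.0105 -0.9964]
16.73 bay x 2.6 y 1.4 z 0.7 F bay x -8.2 y -0.0 z 0.1 yaw 74.6 q [-0.22  0.93  0.29  2.13 -0.94  0.31  0.62] [-0.0849  0.016  -0.9963]
```

```bash
python3 -m pendant '[[1,[-2,0,0],[0,0,0]],[1,[-2,0,0],[0,0,0]],[1,[-2,0,0],[0,0,0]],[1,[0,0,0],[0,0,0]]]' 20 >/dev/null; python3 st.py
```

```text
17.23 bay x 2.3 y 1.7 z 0.9 F bay x 0.6 y -0.0 z -0.7 yaw 74.8 q [-0.21  0.93  0.28  2.13 -0.94  0.31  0.63] [-0.0844  0.0243 -0.9961]
```

```bash
python3 -m pendant '[[1,[-4,0,-3],[0,0,0]],[1,[0,0,-15],[0,0,0]],[1,[0,0,-30],[0,0,0]],[1,[-10,0,-40],[0,0,0]],[1,[-20,0,-40],[0,0,0]],[1,[-40,0,-40],[0,0,0]],[1,[-40,0,-40],[0,0,0]],[1,[-40,0,-20],[0,0,0]]]' 20 >/dev/null;python3 -m pendant '[[1,[-50,0,0],[0,0,0]],[1,[0,0,0],[0,0,0]],[1,[0,0,0],[0,0,0]]]' 20 >/dev/null; python3 st.py; python3 - <<'E'
from plant import r,cams
import cv2,numpy as np
b=cams.snapshot("scene");a=cams.snapshot("top")
f=lambda i:cv2.resize(i,(400,400),interpolation=cv2.INTER_CUBIC)
cv2.imwrite("pics/c9.png",cv2.convertScaleAbs(np.hstack([f(b["img"][215:335,275:395]),f(a["img"][205:305,290:390])])[...,::-1],alpha=1.2))
E
```

```text
18.6 bay x -201.7 y -17.3 z 227.8 F bay x -0.4 y 0.1 z 0.0 yaw 74.8 q [-0.06  0.61  0.73  1.93 -0.48  0.88  0.66] [-0.0846  0.0245 -0.9961]
```

View pics/c9.png

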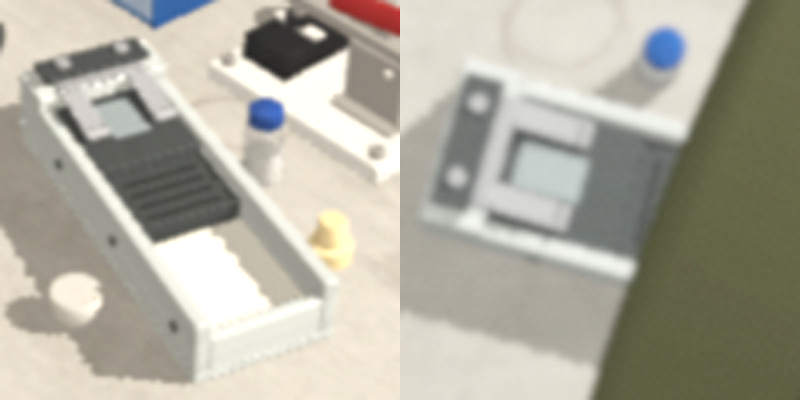

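The carrier now lies under both leaf tongues and level, its rear edge at scene crop (155,237)-(240,213). The vial, brass and nut are unmoved. Quick numeric check of the rear edge.

```bash
python3 - <<'E'
import pickle,numpy as np
from h import ray
c=pickle.load(open("d0.pkl","rb"))["scene"]
o=np.array([453.6,-20.05]);a=np.radians(75);x=np.array([np.cos(a),np.sin(a)]);y=np.array([-x[1],x[0]])
for u,v,z in((155,237,.017),(240,213,.017),(150,222,.029),(238,195,.029)):
    p=ray(c,275+u*.3,215+v*.3,z)[:2]*1000-o;print((p@x).round(1),(p@y).round(1))
E
```

```text
-24.6 15.6
-26.8 -30.4
-26.0 19.2
-26.7 -28.7
```

```bash
python3 -c "
from plant import r
print(r.finish_job())"
```

```text
the job is handed in; nothing more can be done
None
```

The carrier was pressed down, slid under the leaf spring to a hard stop and released; the last picture shows it home and level under both tongues, bystanders unmoved, and the job is handed in (no verdict was returned).

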